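# Spring a fresh paper roll into the log printer's carrier

### The job

Load the log printer: lift the paper roll on its sprung spindle out of the roll rest, put the spindle's brass sprung nose into one of the two end cups of the printer's open carrier, push the spring in just far enough to swing the plain end in past the other cup, and let it spring out so that the roll is fully home, held by its two ends in both cups, then let go and leave it at rest. Be gentle: the plastic cups and the cheeks together must never take more than about 20 newtons from the roll and its spindle. Leave all the other things on the desk where they are.

Things in the scene. Friction and masses are not known exactly. Their poses are not given: they have to be found in the camera images.
- roll: Paper roll to load: firm, white with a blue band, 50 mm diameter, 57 mm wide, 0.1-0.2 kg, on a spindle. Origin: centre of the roll, on the spindle axis; y axis: along the spindle, towards the brass nose. Starts level, axis 35 mm above the desk. The spindle is a tight fit in the core (40 N to shift it), off centre along y by an unknown amount up to 7 mm, not shown by this pose.
- roll_nose_face (a point): Centre of the roll's flat end face on the sprung side (roll y = +28.5 mm). The brass nose, 10 mm diameter, round tip, sticks out here; tip at roll y = +57 mm, plus the unknown offset. It telescopes into the spindle against a spring: starts to move at 3.6 N, then 0.9 N per mm more; solid at 12.5 mm (14.9 N), where any further push is rigid.
- roll_plain_face (a point): Centre of the roll's other end face (roll y = -28.5 mm). The black plain end of the spindle, 10 mm diameter, round tip, sticks out here; tip at roll y = -54 mm, plus the same unknown offset. Spindle length with the spring out: 111 mm.
- printer: Log printer, fixed: open roll carrier with a grey case behind it. Origin: on the desk, midway under the two cups; y: along the cup axis, right cup to left cup; x: from carrier to case; z up. Cup axis 62 mm above the desk. Two upright steel cheeks, x -16 to +16 mm, 80 mm tall, inner faces at y = -58 and +58 mm, a black cup on each. Base plate 8 mm thick from x = -34 mm. Open in front (-x).
- case_front (a point): Middle of the case's front face (printer x = +79 mm, z = 33 mm). Case from here back to x = +187 mm, 140 mm wide, 66 mm tall at most. The side arms that tie the cheeks to it lie at y = +-60 mm, below 32 mm height.
- cup_left (a point): Centre of the mouth of the left cup (printer y = +48 mm), opening towards -y. Each cup is a closed conical socket: mouth 19 mm across, 13 mm at its flat floor 6 mm deeper, outer rim 24 mm. Floors 108 mm apart, mouths 96 mm: a seated spindle keeps the spring pressed in by 3 mm (6.3 N); to pass the second rim it must be pressed in 9 mm (11.7 N) or more.
- cup_right (a point): Centre of the mouth of the right cup (printer y = -48 mm), opening towards +y; same shape. Either end of the spindle may go into either cup.
- roll_rest: the roll rest, fixed: aluminium plate 42 mm (x) by 56 mm (y), with two black rubber rods along y (10 mm diameter, 32 mm apart, top 15 mm above the desk) on which the roll lies; origin under its centre.
- terminal_board: black phenolic terminal board with two rows of brass screws, 40 mm (x) by 104 mm (y), 22 mm tall, lying on the desk; origin under its centre. Bystander.
- canister: round tin canister with a knurled aluminium screw lid, 72 mm across, 91 mm tall; origin under its centre. Bystander.
- lamp_socket: chrome lamp socket standing on its 44 mm flange, 44 mm tall; origin under its centre. Bystander.
- mug: blue mug, 80 mm across, 92 mm tall; origin under its centre. Bystander.
- spare_roll: bare paper roll standing on end, without spindle, 50 mm across, 57 mm tall; origin under its centre. Bystander, not the roll to load.
- screwdriver: screwdriver lying on the desk. Bystander.
Mind the look-alikes: they are no part of the job. Leave any red or turquoise look-alike of the roll alone.

How it is judged:
By the outcome, as a careful person would: the job done as asked, in the order asked, and still so for the second after the job is handed in, with the robot touching nothing.
It also fails if it takes over 59 s, if anything falls off the work surface, if the arm or the gripper's body presses on something with over 40 N, if the wrist force passes 120 N, or if a joint passes its speed limit or range.

### The arm

A 7-joint arm with a two-finger parallel gripper is mounted at the origin on the work surface. World frame = base frame: x ahead of the robot, y to its left, z up, the work surface at z = 0. Lengths are in m, angles in rad, forces in N, time in s.
With the tool pointing down it reaches from about 0.425 to 0.875 m from the base axis. Payload 4.7 kg.
Tool frame: the origin (TCP) lies between the finger pads; the fingertips stand 14 mm ahead of it and the grasp point (between the pads) lies 5 mm behind it; z points along the fingers, y is the line along which they close (so a half turn about z gives the same grasp; the last joint's range is limited). The gripper opens to 87 mm and grips with 3 to 60 N. Pads are 19 mm wide; open, the fingers measure 117 mm over their backs; the gripper's body (75 mm by 190 mm) begins 51 mm behind the grasp point.
Start: joints at [-1.27, 0.321, -0.07, 1.45, 0.023, 1.371, -0.057], TCP at [0.184, 0.623, 0.237] pointing down, gripper open.
Joint ranges: [-2.86, 2.86], [-0.3, 2.09], [-1.38, 1.24], [0.06, 2.45], [-1.56, 4.7], [0.09, 2.05], [-2.69, 2.69]. Speed limits (rad/s): [2.57, 2.57, 3.14, 3.14, 3.14, 3.14, 3.14].

### API

Orientations are given as a rotation vector (axis times angle).
In Python, from bench import ctrl gives the robot as it stands.
- The arm moves only by the shell command python3 -m inch 'ROWS' [OPENING] [FORCE]. ROWS is JSON, a list of rows, each a list of 6 numbers: the shift along the world's x, y, z in mm, then the turn, a rotation vector about the world's x, y, z in degrees. In form: [[tx, ty, tz, rx, ry, rz], ...]. A call has 1 to 20 rows; each row is the pose to reach, as a shift and turn from the pose commanded when the call began; what a row does not reach only later rows make up. A row lasts 1/8 s, in which the tool goes at most 62.5 mm and 10.7 degrees, less where a joint would pass 70% of its speed; a pose out of reach is approached as far as the arm can. A call with a gripper value outside its range is refused whole. OPENING is the finger opening in mm, from 0 to 87, set as the call begins (- or left out, the last holds). The fingers move at their own pace and stop on an object; FORCE is the grip in N (left out, the last holds). Time passes only in rows, so rows that repeat a pose let the fingers close. It gives the time, the measured TCP pose, the force, the opening and the grip force at its end, in the units of the state.
- ctrl.get_state(): the state, without advancing time (a new reading comes with each control period).
- ctrl.get_image(name): name is "scene" or "side" or "wrist"; returns (picture, depth): 384x512x3 uint8, red, green, blue; 384x512 float32, m along the optical axis (not along the pixel's ray), 0 where there is no reading.
- ctrl.camera_params(name): a dict with "mtx" (3x3 intrinsics, pixels), "dist_coeffs" ([k1, k2, p1, p2, k3] as OpenCV has them; the pictures are not rectified), "T" (4x4, takes a point from camera to world coordinates). Camera axes: x right, y down, z forward; pixel columns grow to the right and rows downward; lengths in m; the calibration is good to about 2 mm. A picture is of the moment at which its call begins: read the wrist's pose just before it. camera_params takes no time and is no camera call; for the wrist camera it gives the pose at the moment of the call.
- ctrl.close_job(): hands the job in; it is judged then, once.
The state is a dict: "time": time; "joint_positions": joint angles; "qd": joint speeds; "joint_torque": joint torques, N m; "position": TCP position; "tool_rot": TCP orientation; "ft_force": force on the tool from outside, world axes, zero at the start; "torque": the same for the moment, N m; "grip_width": opening from 0.0 (shut) to 1.0 (fully open); "grip_force": force on a finger pad.
Only numpy, scipy, OpenCV 4.12 (cv2) and the standard library are available. Lean on these libraries where they do the work, as an engineer would, in place of code of your own. Each camera call takes 0.05 s, during which the arm holds its last target. There are 200 camera calls.

## Working session

There is one attempt and no reset: what is moved stays moved. The work goes in short steps, Python scripts to look and compute and a shell command to move; the robot and the scene stay as the last step left them, time stands still between calls to the robot, and variables do not carry over. Pictures are saved under pics/ and viewed, at most 10 in all, crops included, and the job is handed in when it is done.

```bash
mkdir -p pics; ls; python3 - <<'E'
from bench import ctrl
import cv2,numpy as np
s=ctrl.get_state();print(s)
ims=[]
for n in("scene","side"):
    p=ctrl.camera_params(n);print(n,p)
    im,d=ctrl.get_image(n);np.savez(f"pics/{n}0.npz",im=im,d=d,T=p["T"],K=p["mtx"],D=p["dist_coeffs"])
    cv2.imwrite(f"pics/{n}0.png",im[:,:,::-1])
E
```

```text
pics
{'time': 0.0, 'joint_positions': array([-1.26989631,  0.3217901 , -0.0700752 ,  1.45168327,  0.02260519,
        1.3707878 , -0.05694194]), 'qd': array([ 2.09577452e-03, -2.55274972e-04, -2.33552061e-04, -1.59810998e-05,
        8.96301450e-04, -9.60103898e-04,  1.62737942e-03]), 'joint_torque': array([ 2.12159898e-04, -4.91293752e+01, -4.03812155e-01, -3.12521875e+01,
       -6.38491334e-02,  4.38717962e-02,  1.94407862e-04]), 'position': array([0.18377964, 0.62292781, 0.23547863]), 'tool_rot': array([-4.48968415e-01, -3.10918024e+00,  2.94467206e-03]), 'ft_force': array([ 0.23343094,  0.2719673 , -0.13366953]), 'torque': array([-0.00676401,  0.02951059,  0.00987038]), 'grip_force': 0.0, 'grip_width': 0.9964605148094815}
scene {'mtx': array([[475.50757411,   0.        , 256.57525985],
       [  0.        , 475.50757411, 189.18109436],
       [  0.        ,   0.        ,   1.        ]]), 'dist_coeffs': array([-0.00793449,  0.        ,  0.        ,  0.        ,  0.        ]), 'T': array([[ 0.64595047,  0.57625537, -0.50067729,  1.17514386],
       [ 0.76315624, -0.50332383,  0.40528715, -0.47483743],
       [-0.01845392, -0.64389042, -0.76489514,  1.03036466],
       [ 0.        ,  0.        ,  0.        ,  1.        ]])}
side {'mtx': array([[372.23062114,   0.        , 254.97625653],
       [  0.        , 372.23062114, 201.28746908],
       [  0.        ,   0.        ,   1.        ]]), 'dist_coeffs': array([-0.0996991,  0.       ,  0.       ,  0.       ,  0.       ]), 'T': array([[ 9.99487431e-01, -2.55098823e-02,  1.93422154e-02,
         5.13828426e-01],
       [-3.20052025e-02, -7.82324667e-01,  6.22048055e-01,
        -7.26966458e-01],
       [-7.36480479e-04, -6.22348264e-01, -7.82740120e-01,
         1.05074383e+00],
       [ 0.00000000e+00,  0.00000000e+00,  0.00000000e+00,
         1.00000000e+00]])}
```

View pics/scene0.png

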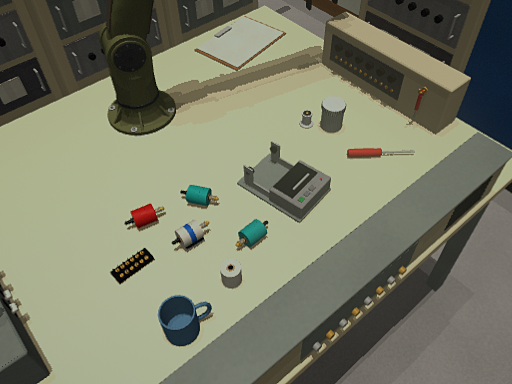

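View pics/side0.png

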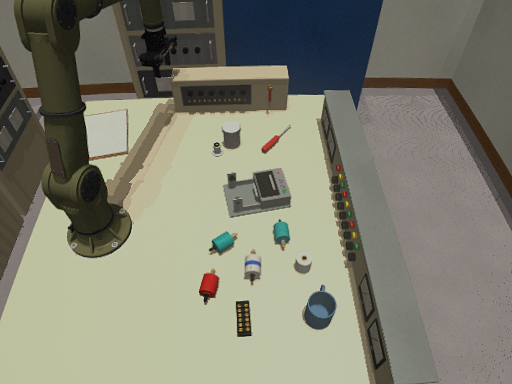

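The scene view shows the white/blue roll at (189,234) with its brass nose towards (205,225), and the printer at (285,182) with its cheeks at (250,172) and (275,152). The side view shows the roll at (253,265) and the printer at (258,192), cheeks at (232,180) and (238,203).

```bash
cat > h.py <<'E'
import numpy as np,cv2
def load(n):
    z=np.load(f"pics/{n}.npz");return z["im"],z["d"],z["T"],z["K"],z["D"]
def ray(uv,T,K,D):
    p=cv2.undistortPoints(np.array(uv,float).reshape(-1,1,2),K,D)[:,0]
    return np.c_[p,np.ones(len(p))]@T[:3,:3].T, T[:3,3]
def onplane(uv,z,T,K,D):
    r,o=ray(uv,T,K,D);z=np.broadcast_to(z,len(r));return o+r*((z-o[2])/r[:,2])[:,None]
def cloud(d,T,K,D):
    v,u=np.mgrid[:d.shape[0],:d.shape[1]]
    r,o=ray(np.c_[u.ravel(),v.ravel()],T,K,D)
    return (o+r*d.reshape(-1,1)).reshape(*d.shape,3)
def snap(ctrl,n,name):
    p=ctrl.camera_params(n);im,d=ctrl.get_image(n)
    np.savez(f"pics/{name}.npz",im=im,d=d,T=p["T"],K=p["mtx"],D=p["dist_coeffs"]);cv2.imwrite(f"pics/{name}.png",im[:,:,::-1])
E
python3 - <<'E'
from h import *
for n,rb,pb in(("scene0",(165,210,215,255),(235,135,335,220)),("side0",(240,245,268,285),(220,165,295,218))):
    im,d,*c=load(n);X=cloud(d,*c);hsv=cv2.cvtColor(im,cv2.COLOR_RGB2HSV)
    x0,y0,x1,y1=rb;P=X[y0:y1,x0:x1];H=hsv[y0:y1,x0:x1]
    m=(P[...,2]>.042)&(d[y0:y1,x0:x1]>0);q=P[m];print(n,"roll",len(q),q.mean(0),q.max(0))
    for nm,mm in(("blue",(H[...,0]>100)&(H[...,0]<130)&(H[...,1]>120)),("brass",(H[...,0]>8)&(H[...,0]<24)&(H[...,1]>90)&(P[...,2]>.025))):
        q=P[mm];print(nm,len(q),np.median(q,0) if len(q) else 0)
    q=P[m]-P[m].mean(0);print("dir",np.linalg.svd(q[:,:2],full_matrices=False)[2])
    x0,y0,x1,y1=pb;P=X[y0:y1,x0:x1].reshape(-1,3)
    for lo,hi in((.070,.095),(.045,.07),(.004,.012)):
        q=P[(P[:,2]>lo)&(P[:,2]<hi)];
        if len(q): print(lo,len(q),q.mean(0),cv2.minAreaRect((q[:,:2]*1000).astype(np.float32)))
    q=P[P[:,2]>.068]
    if len(q):
        _,l,cc=cv2.kmeans(q[:,:2].astype(np.float32),2,None,(3,50,1e-5),5,0);print(cc,np.bincount(l.ravel()))
E
```

```text
scene0 roll 407 [ 0.5305517  -0.17457063  0.05467149] [ 0.55177976 -0.12055069  0.06484523]
blue 98 [ 0.53618888 -0.1731118   0.05577651]
brass 24 [ 0.52816041 -0.12766111  0.04176117]
dir [[-0.07458535 -0.99721463]
 [-0.99721463  0.07458535]]
0.07 90 [0.47107842 0.11593845 0.07644344] ((469.88140869140625, 115.9630126953125), (31.34415054321289, 127.06663513183594), 11.1665678024292)
0.045 1827 [0.59796745 0.13443695 0.0598156 ] ((554.1536865234375, 133.3870391845703), (203.4842529296875, 143.55819702148438), 10.101851463317871)
0.004 1348 [0.50129955 0.12912417 0.00770246] ((515.5192260742188, 167.17593383789062), (302.3514404296875, 329.3616943359375), 48.947784423828125)
[[ 0.48081547  0.11885174]
 [ 1.1751441  -0.47483745]] [114  37]
side0 roll 281 [ 0.52221935 -0.17863306  0.05450822] [ 0.5440566  -0.12409392  0.06567439]
blue 44 [ 0.52181116 -0.17267554  0.05777184]
brass 7 [ 0.52617987 -0.12409392  0.04155863]
dir [[-0.03937668 -0.99922444]
 [ 0.99922444 -0.03937668]]
0.07 56 [0.46982762 0.11472753 0.07541493] ((524.7835693359375, 126.22126770019531), (142.15757751464844, 127.8270263671875), 8.817427635192871)
0.045 1057 [0.58628587 0.13011074 0.05929982] ((551.9647216796875, 133.69520568847656), (200.2745361328125, 144.662841796875), 9.100436210632324)
0.004 822 [0.50315704 0.11543453 0.00776286] ((549.5940551757812, 159.28759765625), (250.2745361328125, 274.83642578125), 87.87220001220703)
[[ 0.51382834 -0.72696656]
 [ 0.47861817  0.11866015]] [17 70]
```

```bash
python3 -m inch '[[280,-560,40,0,0,-66],[280,-560,40,0,0,-66],[280,-560,40,0,0,-66],[280,-560,40,0,0,-66],[280,-560,40,0,0,-66],[280,-560,40,0,0,-66],[280,-560,40,0,0,-66],[280,-560,40,0,0,-66],[280,-560,40,0,0,-66],[280,-560,40,0,0,-66],[280,-560,40,0,0,-66],[280,-560,40,0,0,-66],[280,-560,40,0,0,-66],[280,-560,40,0,0,-66]]' && python3 - <<'E'
from bench import ctrl
from h import *
snap(ctrl,"wrist","w1");print(ctrl.camera_params("wrist"))
E
```

```text
time: 1.85
position: [0.4634, 0.0648, 0.2764]
tool_rot: [-2.067, -2.366, 0.001]
ft_force: [-0.5, 0.6, 0.3]
grip_width: 1.0
grip_force: 0.0
{'mtx': array([[278.935081  ,   0.        , 254.10840199],
       [  0.        , 278.935081  , 191.75822805],
       [  0.        ,   0.        ,   1.        ]]), 'dist_coeffs': array([0.02291235, 0.        , 0.        , 0.        , 0.        ]), 'T': array([[ 9.91022390e-01,  1.28922624e-01,  3.54059336e-02,
         4.54760411e-01],
       [ 1.33695296e-01, -9.54769128e-01, -2.65596459e-01,
         1.37572070e-01],
       [-4.36900114e-04,  2.67945644e-01, -9.63433932e-01,
         4.25029518e-01],
       [ 0.00000000e+00,  0.00000000e+00,  0.00000000e+00,
         1.00000000e+00]])}
```

View pics/w1.png

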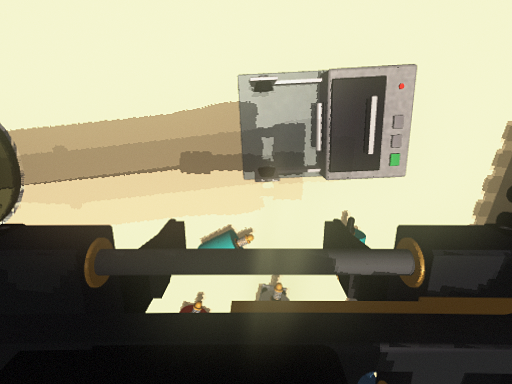

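The wrist view shows the printer at columns 240–415, rows 65–180, with its cheeks at (262,84) and (265,172) and the case on the right. The camera sits on the hand's +y side.

```bash
cat > prn.py <<'E'
from h import *
im,d,*c=load("w1");X=cloud(d,*c)[40:200,225:430].reshape(-1,3)
X=X[d[40:200,225:430].ravel()>0]
print("desk z",np.median(X[(X[:,2]<.004)][:,2]))
for lo,hi in((.073,.09),(.05,.07),(.005,.012)):
    q=X[(X[:,2]>lo)&(X[:,2]<hi)];print(lo,len(q),np.median(q[:,2]),cv2.minAreaRect((q[:,:2]*1000).astype(np.float32)))
q=X[(X[:,2]>.073)];m=q[:,1]>.115
for w in(m,~m):
    r=cv2.minAreaRect((q[w][:,:2]*1000).astype(np.float32));print(w.sum(),q[w].mean(0),np.ptp(q[w],0),r)
q=X[(X[:,2]>.045)&(X[:,2]<.085)];hull=cv2.minAreaRect((q[q[:,0]>.53][:,:2]*1000).astype(np.float32));print("case",hull)
E
python3 prn.py
```

```text
desk z 0.00035754680028851626
0.073 267 0.07985914362858793 ((470.5421447753906, 119.51740264892578), (31.141613006591797, 123.3320541381836), 10.322741508483887)
0.05 9831 0.06122187469356366 ((554.7875366210938, 135.52371215820312), (201.92127990722656, 140.28076171875), 9.845257759094238)
0.005 7077 0.008361260849124585 ((498.4586181640625, 124.60659790039062), (123.85821533203125, 149.40719604492188), 10.324848175048828)
148 [0.46020202 0.17635564 0.07866368] [0.03090413 0.01727785 0.00926828] ((460.7240295410156, 173.4176025390625), (31.141246795654297, 13.755600929260254), 10.31527328491211)
119 [0.481053   0.06265984 0.07838492] [0.03046305 0.01554991 0.00909107] ((480.66680908203125, 65.46728515625), (30.670751571655273, 13.398894309997559), 9.385766983032227)
case ((600.009033203125, 143.3716278076172), (110.12622833251953, 140.28076171875), 9.845259666442871)
```

```bash
python3 -m inch '[[62,-290,-36,0,0,-10],[62,-290,-36,0,0,-10],[62,-290,-36,0,0,-10],[62,-290,-36,0,0,-10],[62,-290,-36,0,0,-10],[62,-290,-36,0,0,-10],[62,-290,-36,0,0,-10]]' && python3 - <<'E'
from bench import ctrl
from h import *
snap(ctrl,"wrist","w2")
im,d,*c=load("w2");X=cloud(d,*c);q=X[(X[...,2]>.045)&(X[...,2]<.075)];
cv2.imwrite("pics/w2c.png",cv2.resize(im[20:240,140:400,::-1],None,fx=3,fy=3)[:600,:780])
E
```

```text
time: 2.78
position: [0.5261, -0.2253, 0.2402]
tool_rot: [-2.266, -2.174, 0.0]
ft_force: [0.4, -0.2, -0.2]
grip_width: 0.995
grip_force: 0.0
```

View pics/w2c.png

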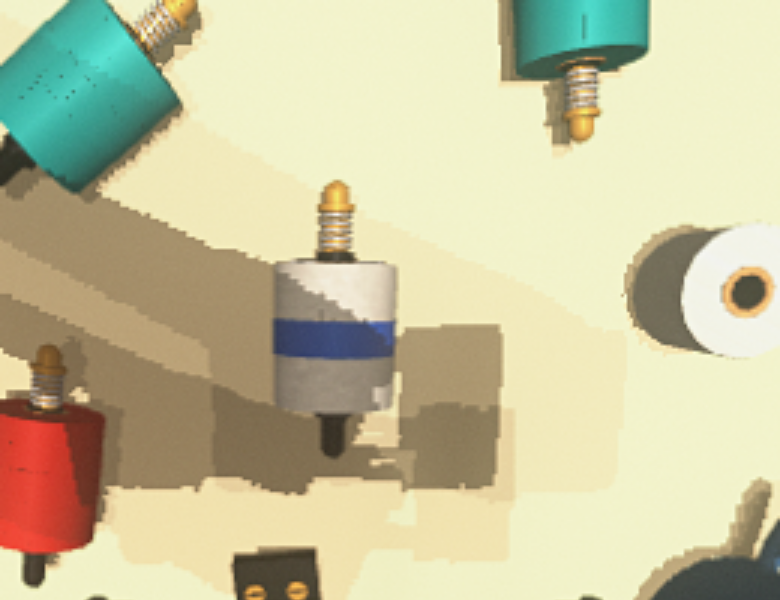

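The crop shows the roll upright with the nose tip at crop (337,181), full-frame (252.3,80.3), and the plain tip at crop (332,458), full-frame (250.7,172.7). Red and turquoise look-alikes are to the left and upper right.

```bash
python3 - <<'E'
from h import *
im,d,*c=load("w2");X=cloud(d,*c);Y=X[80:165,225:280]
t=onplane([[252.3,80.3],[250.7,172.7]],.035,*c)*1000;print(t,np.linalg.norm(t[0]-t[1]))
a=(t[0]-t[1])[:2];a/=np.linalg.norm(a);print("yaw",np.degrees(np.arctan2(-a[0],a[1])))
q=Y[(Y[...,2]>.050)&(Y[...,2]<.07)]*1000;s=q[:,:2]@a;n=q[:,:2]@[a[1],-a[0]]
print(len(q),q[:,2].max(),"s range",np.percentile(s,[0,2,98,100]),"n",n.min(),n.max(),"tips s",t[:,:2]@a,"n",t[:,:2]@[a[1],-a[0]])
r=cv2.minAreaRect(q[:,:2].astype(np.float32));print(r)
mid=(np.percentile(s,0)+np.percentile(s,100))/2;nn=(n.min()+n.max())/2
print("centre",mid*a+nn*np.array([a[1],-a[0]]),"nose-mid",t[0,:2]@a-mid,"mid-plain",mid-t[1,:2]@a)
E
```

```text
[[ 529.34875338 -113.17150472   35.        ]
 [ 522.46703591 -224.07316082   35.        ]] 111.11496460691183
yaw -3.550789685114794
1707 62.74258716950703 s range [-167.57997752 -166.22953729 -111.92891494 -110.84256429] n 514.7926605283986 556.2242224458258 tips s [ -80.1699282  -191.28489281] n [535.34164306 535.34164306]
((525.861328125, -172.10891723632812), (56.73625946044922, 41.42860794067383), 86.46240997314453)
centre [ 525.85860586 -172.10983555] nose-mid 59.04134270125378 mid-plain 52.07362190565803
```

```bash
python3 -m inch '[[0,53,-60,0,0,-1],[0,53,-120,0,0,-1],[0,53,-160,0,0,-1],[0,53,-190,0,0,-1],[0,53,-205,0,0,-1],[0,53,-209,0,0,-1],[0,53,-209,0,0,-1],[0,53,-209,0,0,-1]]' 75 && python3 -m inch '[[0,0,0,0,0,0],[0,0,0,0,0,0],[0,0,0,0,0,0],[0,0,0,0,0,0],[0,0,0,0,0,0],[0,0,0,0,0,0]]' 40 45
```

```text
time: 3.82
position: [0.527, -0.1737, 0.0329]
tool_rot: [2.286, 2.153, 0.003]
ft_force: [0.2, -0.1, -0.3]
grip_width: 0.863
grip_force: 0.0
time: 4.58
position: [0.5244, -0.1735, 0.0315]
tool_rot: [-2.285, -2.152, 0.002]
ft_force: [-4.9, 1.0, 5.7]
grip_width: 0.564
grip_force: 45.0
```

```bash
python3 -m inch '[[0,0,15,0,0,0],[0,0,45,0,0,0],[0,0,100,0,0,0],[-20,50,100,0,0,-3],[-35,105,100,0,0,-6],[-50,160,100,0,0,-9],[-65,215,100,0,0,-12],[-81,265,100,0,0,-14.5],[-81,275,100,0,0,-14.5],[-81,275,100,0,0,-14.5],[-81,275,100,0,0,-14.5]]' && python3 - <<'E'
from bench import ctrl
from h import *
snap(ctrl,"wrist","w3");
E
```

```text
time: 5.95
position: [0.4456, 0.0998, 0.1318]
tool_rot: [2.542, 1.844, 0.001]
ft_force: [0.8, -0.5, -2.2]
grip_width: 0.563
grip_force: 45.0
```

View pics/w3.png

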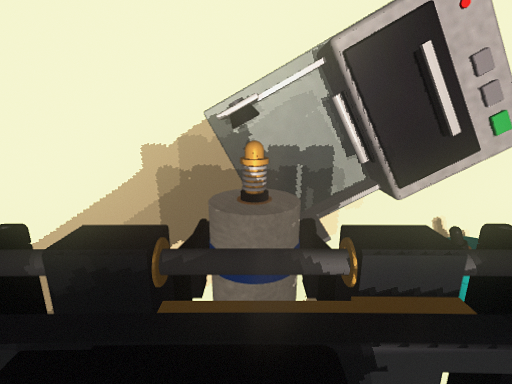

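The held roll is square in the fingers, with its brass nose tip at (254,142). The left cheek and cup are at (240,110).

```bash
python3 - <<'E'
from h import *
im,d,*c=load("w3");X=cloud(d,*c)*1000
t=onplane([[254.5,141.5]],.135,*c)*1000;print("tip",t)
for v,u in((146,254),(150,254),(195,240),(205,254),(220,254)):print((u,v),X[v,u].round(1))
r=X[205:240,235:275].reshape(-1,3);r=r[(r[:,2]>148)&(r[:,2]<170)];print("roll top max",np.percentile(r[:,2],[90,99]))
P=X[60:140,200:262].reshape(-1,3);q=P[(P[:,2]>72)&(P[:,2]<90)]
print(len(q),cv2.minAreaRect(q[:,:2].astype(np.float32)),np.median(q[:,2]))
P=X[0:215,280:512].reshape(-1,3);q=P[(P[:,2]>45)&(P[:,2]<75)&(P[:,0]>525)];print("case",cv2.minAreaRect(q[:,:2].astype(np.float32)))
E
```

```text
tip [[465.3363824 156.9221039 135.       ]]
(254, 146) [464.6 155.5 141.4]
(254, 150) [464.  153.7 142. ]
(240, 195) [448.4 131.2 131.4]
(254, 205) [455.6 127.9 146.6]
(254, 220) [454.9 125.7 161.3]
roll top max [161.05217303 161.73225317]
427 ((460.72467041015625, 173.46572875976562), (31.67778205871582, 13.912972450256348), 10.415633201599121) 79.80044746973977
case ((599.6038818359375, 143.2617950439453), (110.58084106445312, 139.4720001220703), 9.420812606811523)
```

```bash
python3 -m inch '[[0,0,0,0,0,0],[0,0,-20,0,0,0],[0,0,-45,0,0,0],[0,0,-65,0,0,0],[0,0,-74,0,0,0],[0,0,-74,0,0,0],[0,0,-74,0,0,0],[0,0,-74,0,0,0]]' && python3 - <<'E'
from bench import ctrl
from h import *
snap(ctrl,"wrist","w4");snap(ctrl,"scene","s4");print(ctrl.get_state()["position"])
im=cv2.imread("pics/w4.png");s=cv2.imread("pics/s4.png")
a=cv2.resize(im[60:260,150:350],(600,600))[:, :400];b=cv2.resize(s[120:220,215:315],(400,400))
cv2.imwrite("pics/c4.png",np.hstack([cv2.resize(im[60:260,160:360],(400,400)),b]))
E
```

```text
time: 7.0
position: [0.4455, 0.1017, 0.0583]
tool_rot: [2.54, 1.848, 0.003]
ft_force: [0.2, -0.3, -1.4]
grip_width: 0.565
grip_force: 45.0
[0.44529982 0.10169219 0.05812344]
```

View pics/c4.png

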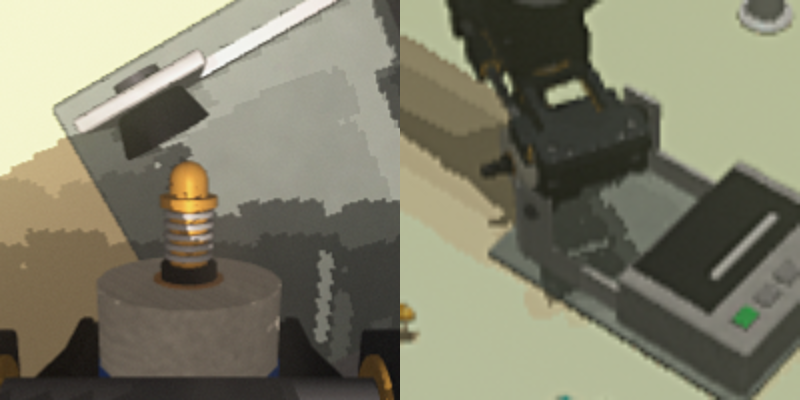

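The left half shows the nose tip at crop (190,160), full-frame (255,140). It is just ahead of the cup's rim, whose extremes are at crop (127,158) and (209,113), full-frame (223.5,139) and (264.5,116.5). The scene view is mostly blocked by the hand.

```bash
python3 - <<'E'
from h import *
im,d,*c=load("w4");X=cloud(d,*c)*1000
p=onplane([[255,140.5],[223.5,139],[264.5,116.5]],.062,*c)*1000;print(p)
O=np.array([470.4,119.4]);t=np.radians(10.1);R=np.array([[np.cos(t),np.sin(t)],[-np.sin(t),np.cos(t)]])
print("printer frame",((p[:,:2]-O)@R.T).round(1))
P=X[80:180,235:275];q=P[(P[...,2]>55)&(P[...,2]<72)];q=q[:,:];pf=(q[:,:2]-O)@R.T
v,u=np.where((P[...,2]>60)&(P[...,2]<75));print("nose top z by row:",[ (r+80,np.round(X[r+80,250:260,2].max(),1)) for r in range(60,100,6)])
E
```

```text
[[465.5053098  159.27352084  62.        ]
 [450.39152188 164.95790937  62.        ]
 [473.67698565 169.08619335  62.        ]]
printer frame [[  2.2  40.1]
 [-11.7  48.4]
 [ 11.9  48.3]]
nose top z by row: [(140, np.float64(63.6)), (146, np.float64(67.8)), (152, np.float64(68.5)), (158, np.float64(67.9)), (164, np.float64(71.3)), (170, np.float64(68.2)), (176, np.float64(68.9))]
```

```bash
python3 -m inch '[[-2,3,-0.7,0,0,0],[-3.7,6.5,-0.7,0,0,0],[-3.7,9.5,-0.7,0,0,0],[-3.7,9.5,-0.7,0,0,0],[-3.7,9.5,-0.7,0,0,0]]' && python3 -m inch '[[3.2,-0.5,0,0,0,3.2],[6.4,-1.2,0,0,0,6.5],[9.7,-1.5,0,0,0,9.8],[13,-1.8,0,0,0,13],[13,-1.8,0,0,0,13],[13,-1.8,0,0,0,13]]' && python3 - <<'E'
from bench import ctrl
from h import *
snap(ctrl,"wrist","w5");print(ctrl.get_state()["position"])
im=cv2.imread("pics/w5.png")
cv2.imwrite("pics/c5.png",cv2.resize(im[60:260,160:360],(600,600)))
E
```

```text
time: 7.72
position: [0.4412, 0.1109, 0.0569]
tool_rot: [2.54, 1.848, -0.0]
ft_force: [-0.5, 0.7, -2.1]
grip_width: 0.561
grip_force: 45.0
time: 8.48
position: [0.4541, 0.109, 0.0568]
tool_rot: [2.316, 2.123, -0.0]
ft_force: [0.3, -0.4, -1.7]
grip_width: 0.563
grip_force: 45.0
[0.45405933 0.10912963 0.05684346]
```

View pics/c5.png

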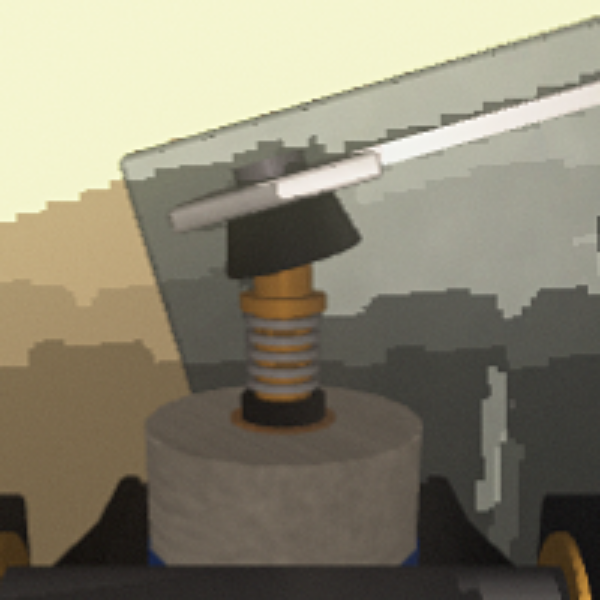

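The nose is inside the left cup and the roll is still square in the fingers. Next I push gently along the spindle.

```bash
python3 -m inch '[[0.1,1,0.7,0,0,0],[0.2,2,0.7,0,0,0],[0.2,2,0.7,0,0,0],[0.2,2,0.7,0,0,0]]' && python3 -m inch '[[0.1,1,0,0,0,0],[0.1,1,0,0,0,0],[0.1,1,0,0,0,0]]' && python3 -m inch '[[0.1,1,0,0,0,0],[0.1,1,0,0,0,0],[0.1,1,0,0,0,0]]'&& python3 -m inch '[[0.1,1,0,0,0,0],[0.1,1,0,0,0,0],[0.1,1,0,0,0,0]]'
```

```text
time: 9.02
position: [0.4544, 0.1112, 0.0576]
tool_rot: [2.315, 2.124, -0.0]
ft_force: [-0.2, 1.0, -1.2]
grip_width: 0.561
grip_force: 45.0
time: 9.4
position: [0.4544, 0.1118, 0.0575]
tool_rot: [2.315, 2.123, -0.001]
ft_force: [-0.3, -1.6, -1.2]
grip_width: 0.56
grip_force: 45.0
time: 9.78
position: [0.4545, 0.1126, 0.0575]
tool_rot: [2.315, 2.123, -0.001]
ft_force: [0.5, -4.1, -1.6]
grip_width: 0.567
grip_force: 45.0
time: 10.15
position: [0.4546, 0.1137, 0.0575]
tool_rot: [2.315, 2.123, -0.001]
ft_force: [-0.1, -5.2, -2.0]
grip_width: 0.564
grip_force: 45.0
```

```bash
python3 -m inch '[[0.1,1.5,0,0,0,0],[0.3,3,0,0,0,0],[0.5,5,0,0,0,0],[0.5,5,0,0,0,0],[0.5,5,0,0,0,0]]' && python3 -m inch '[[0.1,1.5,0,0,0,0],[0.2,2.7,0,0,0,0],[0.2,2.7,0,0,0,0],[0.2,2.7,0,0,0,0]]'
```

```text
time: 10.78
position: [0.4548, 0.1173, 0.0573]
tool_rot: [2.315, 2.122, -0.004]
ft_force: [-1.2, -8.4, -0.8]
grip_width: 0.562
grip_force: 45.0
time: 11.28
position: [0.455, 0.1193, 0.0572]
tool_rot: [2.315, 2.121, -0.005]
ft_force: [-0.5, -9.7, -1.0]
grip_width: 0.566
grip_force: 45.0
```

```bash
python3 -m inch '[[0.1,1.5,0,0,0,0],[0.3,3,0,0,0,0],[0.3,3.5,0,0,0,0],[0.3,3.5,0,0,0,0],[0.3,3.5,0,0,0,0]]' && python3 - <<'E'
from bench import ctrl
from h import *
print(ctrl.get_state()["ft_force"])
snap(ctrl,"wrist","w6");snap(ctrl,"scene","s6");print(ctrl.get_state()["position"],ctrl.get_state()["ft_force"])
w=cv2.imread("pics/w6.png");s=cv2.imread("pics/s6.png")
cv2.imwrite("pics/c6.png",np.hstack([cv2.resize(w[60:260,160:360],(400,400)),cv2.resize(s[130:200,225:295],(400,400))]))
E
```

```text
time: 11.9
position: [0.4552, 0.1218, 0.057]
tool_rot: [2.315, 2.12, -0.007]
ft_force: [-0.9, -12.0, -0.8]
grip_width: 0.564
grip_force: 45.0
[ -0.87816927 -11.98839405  -0.7947597 ]
[0.45515382 0.12177768 0.05705903] [ -0.92686528 -12.80142532  -0.28832407]
```

View pics/c6.png

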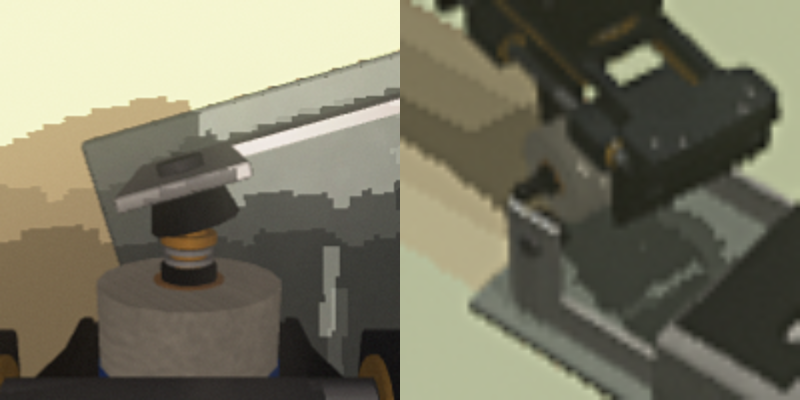

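Force is 12–13 N, so about 9.7 mm compressed, with the black plain end just in front of the right cup rim. I'll swing it in stages.

```bash
python3 -m inch '[[0.1,0.8,0,0,0,0],[2.2,0.75,0,0,0,2.6],[4.35,0.7,0,0,0,5.1],[4.35,0.7,0,0,0,5.1],[4.35,0.7,0,0,0,5.1]]' && python3 -m inch '[[2.2,0.1,0,0,0,2.5],[4.4,0.3,0,0,0,5],[4.4,0.3,0,0,0,5],[4.4,0.3,0,0,0,5]]'
```

```text
time: 12.62
position: [0.4598, 0.1222, 0.0571]
tool_rot: [2.218, 2.221, -0.007]
ft_force: [-0.4, -13.1, 0.0]
grip_width: 0.565
grip_force: 45.0
time: 13.12
position: [0.4643, 0.1224, 0.0571]
tool_rot: [2.119, 2.316, -0.007]
ft_force: [-0.7, -12.2, -1.1]
grip_width: 0.567
grip_force: 45.0
```

```bash
python3 -m inch '[[2.2,0.25,0,0,0,2.5],[4.3,0.55,0,0,0,5],[4.3,0.55,0,0,0,5],[4.3,0.55,0,0,0,5]]'&& python3 - <<'E'
from bench import ctrl
from h import *
snap(ctrl,"scene","s7");snap(ctrl,"side","d7");snap(ctrl,"wrist","w7")
s=cv2.imread("pics/s7.png");e=cv2.imread("pics/w7.png")
cv2.imwrite("pics/c7.png",np.hstack([cv2.resize(e[60:260,160:360],(400,400)),cv2.resize(s[130:200,225:295],(400,400))]))
E
```

```text
time: 13.62
position: [0.4687, 0.1229, 0.0572]
tool_rot: [2.016, 2.406, -0.007]
ft_force: [0.2, -12.3, 0.0]
grip_width: 0.567
grip_force: 45.0
```

View pics/c7.png

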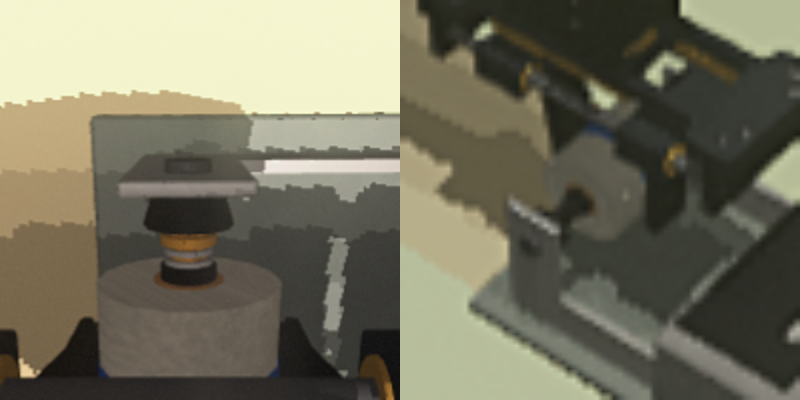

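The spindle axis is now parallel to the cup axis, with the plain end inside the right cup line. I'll let the spring out.

```bash
python3 -m inch '[[0.35,-2,0,0,0,0],[0.7,-4,0,0,0,0],[0.9,-5,0,0,0,0],[0.9,-5,0,0,0,0],[0.9,-5,0,0,0,0]]'&& python3 -m inch '[[0.1,-1,0,0,0,0],[0.2,-1,0,0,0,0],[0.2,-1,0,0,0,0]]'&& python3 -m inch '[[0.1,-1,0,0,0,0],[0.2,-1,0,0,0,0],[0.2,-1,0,0,0,0]]'
```

```text
time: 14.4
position: [0.4694, 0.1194, 0.0572]
tool_rot: [2.016, 2.408, -0.005]
ft_force: [-0.9, -10.1, -0.2]
grip_width: 0.564
grip_force: 45.0
time: 14.78
position: [0.4695, 0.1187, 0.0573]
tool_rot: [2.016, 2.408, -0.005]
ft_force: [-1.2, -8.9, -0.3]
grip_width: 0.564
grip_force: 45.0
time: 15.15
position: [0.4697, 0.1179, 0.0573]
tool_rot: [2.016, 2.408, -0.004]
ft_force: [-1.0, -8.2, -0.7]
grip_width: 0.565
grip_force: 45.0
```

```bash
python3 -m inch '[[0.2,-1,0,0,0,0],[0.4,-2,0,0,0,0],[0.4,-2,0,0,0,0],[0.4,-2,0,0,0,0]]'&& python3 -m inch '[[0.2,-1,0,0,0,0],[0.2,-1,0,0,0,0],[0.2,-1,0,0,0,0]]'&& python3 -m inch '[[0.2,-1,0,0,0,0],[0.2,-1,0,0,0,0],[0.2,-1,0,0,0,0]]'
```

```text
time: 15.65
position: [0.47, 0.1165, 0.0573]
tool_rot: [2.016, 2.409, -0.004]
ft_force: [-0.9, -7.1, 0.5]
grip_width: 0.566
grip_force: 45.0
time: 16.02
position: [0.4701, 0.1158, 0.0573]
tool_rot: [2.016, 2.409, -0.003]
ft_force: [-1.6, -5.3, -1.9]
grip_width: 0.562
grip_force: 45.0
time: 16.4
position: [0.4703, 0.1154, 0.0573]
tool_rot: [-2.015, -2.41, 0.002]
ft_force: [-2.1, -5.8, -1.2]
grip_width: 0.568
grip_force: 45.0
```

```bash
python3 -m inch '[[0.2,-1,0,0,0,0],[0.2,-1,0,0,0,0],[0.2,-1,0,0,0,0]]'&& python3 -m inch '[[0.2,-1,0,0,0,0],[0.2,-1,0,0,0,0],[0.2,-1,0,0,0,0]]'
```

```text
time: 16.77
position: [0.4704, 0.1152, 0.0573]
tool_rot: [-2.015, -2.409, 0.001]
ft_force: [-2.2, -2.3, -1.0]
grip_width: 0.566
grip_force: 45.0
time: 17.15
position: [0.4704, 0.1149, 0.0573]
tool_rot: [-2.014, -2.409, 0.0]
ft_force: [-4.9, 0.7, -3.0]
grip_width: 0.566
grip_force: 45.0
```

```bash
python3 -m inch '[[-0.8,0,0,0,0,0],[-0.8,0,0,0,0,0],[-0.8,0,0,0,0,0]]' - 15 && python3 -m inch '[[0,0,0,0,0,0],[0,0,0,0,0,0],[0,0,0,0,0,0]]' - 4 && python3 -m inch '[[0,0,0,0,0,0],[0,0,0,0,0,0],[0,0,0,0,0,0],[0,0,0,0,0,0]]' 66
```

```text
time: 17.52
position: [0.4707, 0.1149, 0.0576]
tool_rot: [-2.015, -2.41, -0.002]
ft_force: [-2.3, 3.9, -6.8]
grip_width: 0.567
grip_force: 15.0
time: 17.9
position: [0.4708, 0.1143, 0.0579]
tool_rot: [2.016, 2.409, 0.002]
ft_force: [-2.0, 5.4, -2.3]
grip_width: 0.574
grip_force: 4.0
time: 18.4
position: [0.4707, 0.1136, 0.0577]
tool_rot: [2.016, 2.409, 0.0]
ft_force: [-0.8, -0.3, -0.2]
grip_width: 0.756
grip_force: 0.0
```

```bash
python3 -m inch '[[0,0,10,0,0,0],[0,0,30,0,0,0],[0,0,70,0,0,0],[-20,-40,120,0,0,0],[-20,-60,150,0,0,0],[-20,-60,150,0,0,0],[-20,-60,150,0,0,0]]' && python3 - <<'E'
from bench import ctrl
from h import *
snap(ctrl,"wrist","w8");snap(ctrl,"scene","s8")
e=cv2.imread("pics/w8.png");s=cv2.imread("pics/s8.png")
cv2.imwrite("pics/c8.png",np.hstack([cv2.resize(e[30:230,160:360],(400,400)),cv2.resize(s[130:210,225:305],(400,400))]))
im,d,*c=load("w8");X=cloud(d,*c)*1000
O=np.array([470.4,119.4]);t=np.radians(10.1);R=np.array([[np.cos(t),np.sin(t)],[-np.sin(t),np.cos(t)]])
P=X.reshape(-1,3);pf=(P[:,:2]-O)@R.T
m=(abs(pf[:,0])<30)&(abs(pf[:,1])<40)&(P[:,2]>72)&(P[:,2]<100);q=np.c_[pf[m],P[m,2]]
print(m.sum(),cv2.minAreaRect(q[:,:2].astype(np.float32)),"top z +y end",np.percentile(q[q[:,1]>5][:,2],95),"-y end",np.percentile(q[q[:,1]<-15][:,2],95))
E
```

```text
time: 19.27
position: [0.4501, 0.0544, 0.2074]
tool_rot: [-2.015, -2.41, -0.0]
ft_force: [-0.5, 0.1, 0.5]
grip_width: 0.76
grip_force: 0.0
2713 ((0.4782562255859375, -3.304279327392578), (56.71896743774414, 46.03877639770508), 89.87661743164062) top z +y end 86.76606536480818 -y end 86.5319137406864
```

View pics/c8.png

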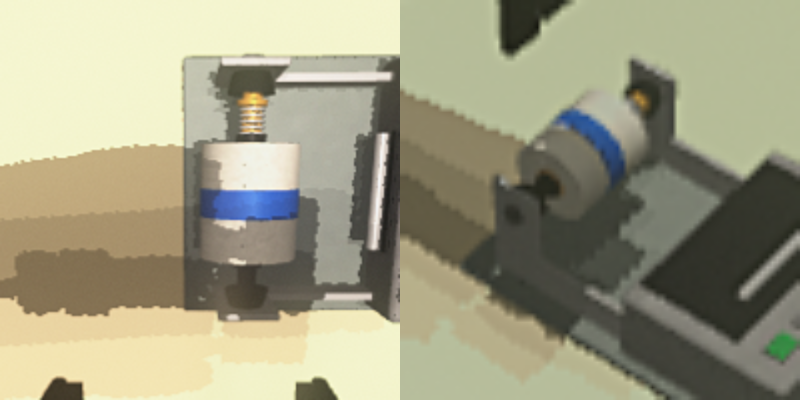

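The roll sits level and parallel in both cups, with the hand clear. I'll hand it in.

```bash
python3 -c "
from bench import ctrl
print(ctrl.close_job())"
```

```text
the job is handed in; nothing more can be done
None
```

The roll is loaded: the brass nose is in the left cup and the plain end in the right, and the last picture shows it level and in line with the cup axis. The hand is clear, and the job was handed in at about 19 s. The highest push read at the wrist was about 13 N; the forces on the cups themselves were not measured directly.

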